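Move the test-lead holder from the sloping board to the rail

TASK

The test-lead holder hangs by its two keyholes on the screws of the sloping board: lift it up along the board until the screw heads line up with the wide openings, then pull it off over the heads without forcing it. Drape it over the horizontal rail, near the middle, so that the bar sits fully inside its top channel and it hangs level and upright (prongs to either side); lower it on rather than dropping it, let go, and leave the loose things on the bench where they are.

Things in the scene. Friction and masses are not known exactly. Their poses are not given: they have to be found in the camera images.
- holder: Loose aluminium test-lead holder, 0.2 to 0.5 kg, 150 mm wide (y). Origin: middle of the underside of its top web (36 x 80 wide x 5 mm thick). z is up when it hangs upright, +x the front. Front plate 5 mm thick, x +13 to +18, down to z -118 mm. Five 6 mm prongs stick out forwards near z -105 to x +47, y -60 to +60. Starts flat on the stand's board, heading as the stand, leaning back 30 degrees.
- fin (a point): Middle of the holder's grip fin: upright plate 6 mm thick (holder x), 50 mm wide (y), 48 mm tall, standing on the middle of the top web, its lower end 24 mm and its top 24 mm from this point; 29 mm above the holder's origin. Grip it across its thickness, tool pointing along the holder's -z.
- channel (a point): Middle of the holder's channel, 15 mm below its origin. The channel is the 26 mm gap (holder x -13 to +13) between front plate and a rear lip (5 mm thick, 30 mm deep, 80 mm wide), under the web; open below and at both ends.
- keyhole_left (a point): Middle, at the front face, of the wide opening (26 mm across) of the left keyhole: holder x +18, y +48, z -84 mm. A 12 mm wide slot runs from it up (holder +z) to z -58. At the start the screw shaft is at the slot's top (z -62): the holder goes 22 mm up along the board (its own +z) to centre the heads in the openings (4 mm spare), then 18 mm or more along its own +x to come clear.
- keyhole_right (a point): The same for the right keyhole, at holder y -48 mm.
- stand: Fixed stand with a grey board 200 mm wide and 161 mm long up the slope, leaning back 30 degrees from vertical. Origin: on the table, centre of its 190 x 210 mm base plate; z up. The board's face looks to its +x and upward, the top leans to its -x. Between stand y -52 and +52 the board ends 26 mm above the screws, below the holder's lip; outside that two ears reach 58 mm above them. Screws are 135 mm up the slope.
- screw_left (a point): Middle of the outer face of the left (stand y +48) screw's head: head 18 mm diameter and 5 mm thick, on an 8 mm shaft, the head's underside 9 mm off the board face. Axes of the stand.
- screw_right (a point): The same for the right screw (stand y -48).
- rail: Fixed rail: rectangular bar 16 mm (x) by 20 mm high, 300 mm long along its y, top at 175 mm above the table, on two posts 16 mm thick at y +-142, on a base plate 130 x 310 x 10 mm. Origin: on the table below the bar's middle; z up.
- rail_top (a point): Middle of the bar's top face, 175 mm above the rail's origin; axes of the rail. The holder is home when its origin is here.
- spool: Grey spool, 60 mm diameter, 50 mm high, bystander; origin at the centre of its underside.
- tin: Brass tin, 56 mm diameter, 30 mm high, bystander standing on the rail's base plate; origin at the centre of its underside.
- flux: Amber bottle, 44 mm diameter, 90 mm high, bystander; origin at the centre of its underside.
- meter: Black hand-held meter lying flat, 170 x 85 x 34 mm, bystander; origin at the centre of its underside.
- pliers: Pliers lying flat, about 180 x 60 x 15 mm, bystander; origin on the table, near its middle.

How it is judged:
On the way:
1. the holder is off both screws and held clear of the board (contact force between holder and stand below 0.2 N and contact force between holder and the fingers above 1 N and z of holder in the frame of stand above 0.2 m and (x of holder in the frame of stand above -0.004758 m or z of holder in the frame of stand above 0.246107 m)), for 0.1 s.
At the end, for the whole second after the job is handed in: The holder hangs over the rail: its channel roof rests on the bar's top (height within -4 to +6 mm), the bar inside the channel (within 10 mm across), within 55 mm of the bar's middle along it, its width along the bar and upright within 8 degrees, at rest, clear of the sloping board (z of holder in the frame of rail_top between -0.004 and 0.006 m and x of holder in the frame of rail_top between -0.01 and 0.01 m and y of holder in the frame of rail_top between -0.055 and 0.055 m and angle between the y axis of holder and the y axis of rail, either way round below 0.14 rad and angle between holder's own z axis and vertical below 0.14 rad and contact force between holder and stand below 0.2 N and linear speed of holder below 0.02 m/s and angular speed of holder below 0.1 rad/s); the robot touches nothing.
It fails at once if the holder is forced against the board or its screws (over 60 N) (contact force between holder and stand above 60 N).
It fails at once if the holder is dropped (falls freely at over 0.5 m/s) (linear speed of holder above 0.5 m/s and contact force between holder and the fingers below 0.2 N).
It fails at once if a bystander (spool, tin, bottle, meter or pliers) is moved more than 30 mm (distance of any of spool, tin, flux, meter, pliers from where it was at the start of the episode above 0.03 m).
It also fails if it takes over 59 s, if anything falls off the work surface, if the arm or the gripper's body presses on something with over 40 N, if the wrist force passes 120 N, or if a joint passes its speed limit or range.

ROBOT

A 7-joint arm with a two-finger parallel gripper is mounted at the origin on the work surface. World frame = base frame: x ahead of the robot, y to its left, z up, the work surface at z = 0. Lengths are in m, angles in rad, forces in N, time in s.
With the tool pointing down it reaches from about 0.4 to 0.9 m from the base axis. Payload 5.6 kg.
Tool frame: the origin (TCP) lies between the finger pads; the fingertips stand 17 mm ahead of it and the grasp point (between the pads) lies 2 mm behind it (env.tips_ahead is the distance from the TCP to the fingertips, in m); y points along the fingers, z is the direction in which the jaws open and shut, and the axes are right-handed (so a half turn about y gives the same grasp; the last joint's range is limited). The gripper opens to 92 mm and grips with 3 to 60 N. Pads are 20 mm wide; open, the fingers measure 128 mm over their backs; the gripper's body (75 mm by 189 mm) begins 69 mm behind the grasp point.
Start: joints at [-1.202, 0.468, -0.012, 1.603, 0.006, 1.071, -0.056], TCP at [0.26, 0.596, 0.232] pointing down, gripper open.
Joint ranges: [-2.53, 2.53], [-0.31, 2.02], [-1.57, 1.55], [0.28, 2.44], [-1.29, 4.43], [0.15, 1.84], [-2.92, 2.92]. Speed limits (rad/s): [2.57, 2.57, 3.14, 3.14, 3.14, 3.14, 3.14].

INTERFACE

Orientations are given as a 3x3 rotation matrix whose columns are the frame's x, y, z axes.
In Python, from station import env, effector, solver, viewer, workorder, search_frame, tip_of gives the robot as it stands. Calls block until the motion is done:
- env.reach(position, orientation): joint-space move of the TCP to a pose.
- env.movel(position, frame=None, rate=0.15): straight line of the TCP; frame=None keeps the orientation; rate is the mean speed in m/s.
- env.goto_joints(angles): joint-space move.
- effector.release() and effector.grasp(squeeze=None): open the fingers fully, or close them until they stop; squeeze is the grip in N (None keeps the last).
- env.pause(seconds).
- solver.inverse_kinematics(position, orientation): joint angles nearest the present ones, or None.
- env.sense(): the state.
- viewer.read_camera(name): name is "side" or "top" or "wrist"; returns (picture, depth): 384x512x3 uint8, red, green, blue; 384x512 float32, m along the optical axis (not along the pixel's ray), 0 where there is no reading.
- viewer.camera_info(name): a dict with "intrinsics" (3x3 intrinsics, pixels), "eye" and "rotation" of the camera in the world; the wrist camera has in their place "T_tool_cam" (4x4, takes a point from camera to tool coordinates, whose origin is the TCP and whose axes are the tool frame's). Camera axes: x right, y up, looking along -z (the intrinsics and any distortion apply to the point x, -y, -z); pixel columns grow to the right and rows downward; lengths in m; the calibration is good to about 2 mm. A picture is of the moment at which its call begins: read the wrist's pose just before it. camera_info takes no time and is no camera call.
A pose or a line that the arm cannot do raises env.PlanningError and nothing moves.
- workorder.finish_job(): hands the job in, once; it reports no verdict.
Trained networks look in the newest picture that a camera, given by its name, has taken for a name from the list of things; names that differ only in an ending like _2 or _b are one class to them, and where a whole thing is asked for, a point or a joint stands for the part that bears it (a point fixed in the world has none). Each returns a list of dicts, best first, with "score" (0 to 1); they miss things now and then, are a little off and sometimes report something else, mostly with a low value. They report only what shows in the picture. A call takes as long as a camera call.
- search_frame(camera, name): "at" ([x, y, z] in m, in world coordinates, good to about 4 mm: the middle of the surface that is visible of it).
- tip_of(camera, name): "at" ([x, y, z] in m, in world coordinates, good to about 4 mm: a listed point, or the origin of a listed thing).
The state is a dict: "t": time; "joint_positions": joint angles; "joint_velocities": joint speeds; "tau": joint torques, N m; "ee_pos": TCP position; "tcp_rot": TCP orientation; "wrist_force": force on the tool from outside, world axes, zero at the start; "moment": the same for the moment, N m; "gripper_width": finger opening in m.
Only numpy, scipy, OpenCV 4.12 (cv2) and the standard library are available. Lean on these libraries where they do the work, as an engineer would, in place of code of your own. Each camera call takes 0.05 s, during which the arm holds its last target. There are 200 camera calls.

## Working session

There is one attempt and no reset: what is moved stays moved. The work goes in short steps, each a Python script; the robot and the scene stay as the last script left them, time stands still between calls to the robot, and variables do not carry over. Pictures are saved under pics/ and viewed, about 8 in all and at most 12, crops included, and the job is handed in when it is done.

```bash
ls; mkdir -p pics
python3 - <<'E'
from station import env,viewer,search_frame,tip_of
import cv2,numpy as np
ims=[]
for c in ("side","top"):
    p,d=viewer.read_camera(c); cv2.imwrite(f"pics/{c}0.png",p[:,:,::-1]); np.save(f"pics/{c}_d0.npy",d)
    i=viewer.camera_info(c); print(c,np.round(i["eye"],3).tolist(),np.round(i["rotation"],3).tolist(),np.round(i["intrinsics"],1).tolist(),[k for k in i])
    for n in ("holder","fin","keyhole_left","keyhole_right","stand","screw_left","screw_right","rail","rail_top","spool","tin","flux","meter","pliers"):
        print(n,[(np.round(r["at"],3).tolist(),round(r["score"],2)) for r in tip_of(c,n)[:2]])
s=env.sense();print(s["t"],np.round(s["tcp_rot"],3).tolist())
E
```

```text
pics
side [0.018, -0.599, 0.9] [[0.791, 0.431, -0.434], [-0.611, 0.566, -0.553], [0.008, 0.703, 0.711]] [[378.7, 0.0, 251.8], [0.0, 378.7, 189.4], [0.0, 0.0, 1.0]] ['intrinsics', 'eye', 'rotation']
holder [([0.596, -0.242, 0.185], 0.67)]
fin []
keyhole_left [([0.666, -0.21, 0.122], 0.98)]
keyhole_right [([0.638, -0.302, 0.126], 0.72)]
stand [([0.62, -0.249, -0.0], 0.82)]
screw_left [([0.661, -0.209, 0.143], 0.85), ([0.344, 0.291, -0.001], 0.7)]
screw_right [([0.632, -0.3, 0.149], 0.55)]
rail [([0.585, 0.274, 0.004], 0.69), ([0.321, -0.354, -0.001], 0.37)]
rail_top [([0.663, -0.006, 0.001], 0.19)]
spool [([0.62, 0.267, 0.009], 0.4)]
tin [([0.619, 0.267, 0.01], 0.46)]
flux [([0.664, -0.009, -0.002], 0.76)]
meter [([0.322, -0.355, 0.002], 0.64)]
pliers [([0.344, 0.29, -0.003], 0.71), ([0.317, -0.352, 0.002], 0.49)]
top [0.346, 0.019, 1.305] [[0.029, 0.99, -0.135], [-1.0, 0.03, 0.001], [0.005, 0.135, 0.991]] [[498.8, 0.0, 251.2], [0.0, 498.8, 191.7], [0.0, 0.0, 1.0]] ['intrinsics', 'eye', 'rotation']
holder [([0.593, -0.243, 0.187], 0.96)]
fin [([0.578, -0.238, 0.211], 0.73)]
keyhole_left [([0.664, -0.207, 0.117], 0.57)]
keyhole_right [([0.641, -0.302, 0.118], 0.62)]
stand [([0.618, -0.247, -0.001], 0.81), ([0.454, 0.0, 0.001], 0.23)]
screw_left [([0.662, -0.206, 0.145], 0.56)]
screw_right [([0.661, -0.203, 0.15], 0.33)]
rail [([0.588, 0.263, 0.002], 0.58)]
rail_top [([0.585, 0.266, 0.172], 0.83), ([0.6, -0.239, 0.172], 0.69)]
spool [([0.455, 0.002, 0.003], 0.6)]
tin [([0.62, 0.269, 0.012], 0.68), ([0.318, -0.352, -0.003], 0.38)]
flux [([0.666, -0.008, 0.0], 0.76), ([0.637, -0.299, 0.145], 0.51)]
meter [([0.32, -0.352, 0.001], 0.77)]
pliers [([0.346, 0.285, -0.001], 0.92)]
1.5 [[0.916, 0.0, 0.4], [-0.4, 0.0, 0.916], [0.0, -1.0, 0.0]]
```

View pics/side0.png

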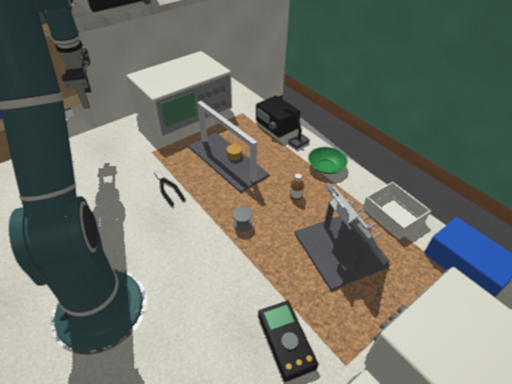

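View pics/top0.png

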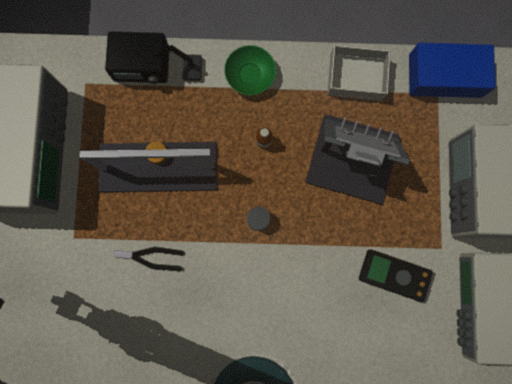

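```bash
cat > h.py <<'E'
import numpy as np,cv2
from station import env,effector,solver,viewer,workorder,search_frame,tip_of
def look(c,save=None):
    s=env.sense(); p,d=viewer.read_camera(c); i=viewer.camera_info(c); K=i["intrinsics"]
    if c=="wrist":
        T=np.eye(4);T[:3,:3]=s["tcp_rot"];T[:3,3]=s["ee_pos"];T=T@np.array(i["T_tool_cam"])
        R,e=T[:3,:3],T[:3,3]
    else: R,e=np.array(i["rotation"]),np.array(i["eye"])
    v,u=np.mgrid[:d.shape[0],:d.shape[1]]
    P=np.stack([(u-K[0][2])/K[0][0]*d,-(v-K[1][2])/K[1][1]*d,-d],-1)@R.T+e
    P[d<=0]=np.nan
    if save: cv2.imwrite(f"pics/{save}.png",p[:,:,::-1])
    return p,P
def Rz(a): c,s=np.cos(a),np.sin(a); return np.array([[c,-s,0],[s,c,0],[0,0,1.]])
def Ry(a): c,s=np.cos(a),np.sin(a); return np.array([[c,0,s],[0,1,0],[-s,0,c]])
def tool(RH,flip=1):   # tool y=-z_h, tool z=+-x_h
    y=-RH[:,2]; z=flip*RH[:,0]; return np.stack([np.cross(y,z),y,z],1)
def sel(P,lo,hi):
    Q=P.reshape(-1,3); return Q[np.all((Q>lo)&(Q<hi),1)]
E
python3 - <<'E'
from h import *
for c in("top","side"):
    p,P=look(c)
    Q=sel(P,[.5,.1,.168],[.68,.44,.185]); 
    (vx,vy,x0,y0)=cv2.fitLine(Q[:,:2].astype(np.float32),cv2.DIST_HUBER,0,.001,.001).ravel()
    print(c,len(Q),"yaw",np.arctan(-vx/vy),"mid",np.median(Q,0),"ext",Q[:,1].min(),Q[:,1].max(),"z",np.percentile(Q[:,2],[10,50,90]), "x@y.27",x0+(0.27-y0)*vx/vy)
yaw=-.285
for f in(1,-1):
    for pos,R in(([.578,-.238,.211],Rz(yaw)@Ry(-np.pi/6)),([.587,.268,.28],np.eye(3))):
        q=solver.inverse_kinematics(np.array(pos),tool(R,f)); print(f,None if q is None else np.round(q,2))
print(np.round(viewer.camera_info("wrist")["T_tool_cam"],3).tolist())
E
```

```text
top 926 yaw 0.04734238 mid [0.58363502 0.26774703 0.17320579] ext 0.11740234253297085 0.4171942755889063 z [0.17038407 0.17320579 0.1761188 ] x@y.27 0.58350945
side 359 yaw 0.05597015 mid [0.5806549  0.25579296 0.17468995] ext 0.11859034215814734 0.4218047655718751 z [0.17054808 0.17468995 0.17679617] x@y.27 0.5801659
1 [ 0.3   0.25  0.07  2.09 -0.19  0.28  0.24]
1 [-0.75  0.43  0.37  1.58 -0.16  1.16 -0.35]
-1 [-0.56  0.42  1.13  2.14 -1.1   0.51 -2.08]
-1 [-0.31  0.43 -0.23  1.55  0.1   1.17  2.58]
[[-0.0, -0.966, -0.257, -0.071], [-0.001, 0.257, -0.966, -0.153], [1.0, -0.0, -0.001, -0.0], [0.0, 0.0, 0.0, 1.0]]
```

Run:
```python
from h import *
effector.release()
yaw=-.285; RH=Rz(yaw)@Ry(-np.pi/6); fin=np.array([.578,-.238,.211])
env.movel(np.array([.26,.596,.36]),rate=.3)
env.reach(fin+.11*RH[:,2],tool(RH,1))
s=env.sense();print(s["t"],np.round(s["ee_pos"],4),s["gripper_width"],np.round(s["wrist_force"],2))
p,P=look("wrist","w1"); np.save("pics/w1.npy",P)
for n in("fin","holder","keyhole_left","screw_left","screw_right"):
    print(n,[(np.round(r["at"],4).tolist(),round(r["score"],2)) for r in tip_of("wrist",n)[:2]])
# holder-frame cloud about the estimate
L=(P-(fin-.029*RH[:,2]))@RH
for a,b in((.02,.05),(.055,.07)):
    Q=sel(L,[-.03,-.05,a],[.03,.05,b]); print(a,len(Q),np.percentile(Q,[5,50,95],0).round(4).tolist() if len(Q) else '')
```

```text
5.4167 [ 0.5257 -0.2219  0.3064] 0.09175075499925595 [-0.09 -0.66 -0.29]
fin [([0.5787, -0.2409, 0.2105], 0.64)]
holder [([0.594, -0.24, 0.1846], 0.74)]
keyhole_left [([0.6642, -0.2071, 0.1277], 0.62), ([0.6017, -0.2413, 0.1715], 0.39)]
screw_left [([0.6607, -0.2095, 0.1447], 0.66)]
screw_right [([0.6344, -0.2983, 0.1443], 0.7)]
0.02 83 [[0.0012, -0.0186, 0.0232], [0.0038, 0.0266, 0.0489], [0.0072, 0.0273, 0.05]]
0.055 0
```

View pics/w1.png

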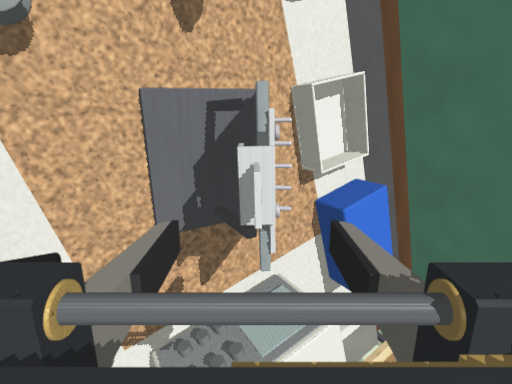

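Run:
```python
from h import *
P=np.load("pics/w1.npy");yaw=-.285; RH=Rz(yaw)@Ry(-np.pi/6); fin=np.array([.578,-.238,.211])
L=(P-(fin-.029*RH[:,2]))@RH
Q=sel(L,[-.03,-.05,.0455],[.03,.05,.06]);print("fintop",len(Q),np.percentile(Q,[5,50,95],0).round(4).tolist())
if len(Q)>5:print("slope",np.polyfit(Q[:,1],Q[:,0],1), np.polyfit(Q[:,1],Q[:,2],1))
Q=sel(L,[-.03,-.05,-.006],[.03,.05,.012]);print("web",len(Q),np.percentile(Q,[2,50,98],0).round(4).tolist())
A=np.c_[Q[:,:2],np.ones(len(Q))];print("web plane z~",np.linalg.lstsq(A,Q[:,2],rcond=None)[0].round(4))
for lo in np.arange(-.04,.04,.01):
    q=Q[(Q[:,1]>lo)&(Q[:,1]<lo+.01)]; print(round(lo,3),len(q),q[:,0].min().round(4) if len(q) else '',q[:,0].max().round(4) if len(q) else '')
```

```text
fintop 410 [[0.0012, -0.02, 0.0496], [0.0038, 0.0028, 0.0509], [0.0071, 0.0255, 0.052]]
slope [-0.02856338  0.00409413] [0.01277796 0.05082786]
web 2519 [[-0.0134, -0.0375, -0.0022], [0.005, 0.007, 0.003], [0.0221, 0.0426, 0.0046]]
web plane z~ [-0.0188  0.0172  0.0028]
-0.04 188 -0.0122 0.0233
-0.03 271 -0.013 0.0227
-0.02 269 -0.0129 0.0225
-0.01 281 -0.0138 0.0223
0.0 289 -0.0137 0.0221
0.01 288 -0.0136 0.0209
0.02 347 -0.0144 0.0207
0.03 381 -0.0143 0.0205
```

Run:
```python
from h import *
RH0=Rz(-.285)@Ry(-np.pi/6); fin=np.array([.578,-.238,.211])+RH0@np.array([.0041,.0026,-.0021])
RH=Rz(-.257)@Ry(-np.pi/6); T=tool(RH,1)
def st(m): s=env.sense();print(m,round(s["t"],2),np.round(RH.T@s["wrist_force"],2),np.round(s["moment"],2),np.round(s["ee_pos"],4),round(s["gripper_width"],4))
env.movel(fin+.08*RH[:,2],T,rate=.1); st("pre")
p,P=look("wrist","w2")
L=(P-(fin-.029*RH[:,2]))@RH
Q=sel(L,[-.012,-.05,.046],[.012,.05,.06]);print("fintop",len(Q),np.percentile(Q,[5,50,95],0).round(4).tolist())
print("slope",np.polyfit(Q[:,1],Q[:,0],1))
env.movel(fin,T,rate=.08); st("at")
effector.grasp(5); st("closed5")
np.savez("g.npz",fin=fin)
```

```text
pre 6.64 [-0.18  0.27 -0.76] [0.08 0.54 0.06] [ 0.5443 -0.2269  0.2807] 0.0918
fintop 523 [[-0.0027, -0.0225, 0.0518], [-0.0004, 0.0012, 0.053], [0.0025, 0.0233, 0.054]]
slope [ 0.00203768 -0.00013157]
at 7.84 [-1.12 -0.13 -0.06] [0.05 0.56 0.04] [ 0.5832 -0.2369  0.2117] 0.092
closed5 9.11 [-1.78  0.57  0.16] [0.1  0.99 0.03] [ 0.5827 -0.2366  0.2109] 0.0061
```

```bash
cat >> h.py <<'E'
RH=Rz(-.257)@Ry(-np.pi/6)
def st(m,R=RH):
    s=env.sense();f=R.T@s["wrist_force"];print(m,round(s["t"],2),f.round(1),np.round(s["moment"],2),np.round(s["ee_pos"],4),round(s["gripper_width"],4));return f
E
python3 - <<'E'
from h import *
fin=np.load("g.npz")["fin"]
effector.grasp(40); f0=st("g40")
for k in(.006,.012,.018,.022):
    env.movel(fin+RH@[0,0,k],rate=.04); f=st(k)
    if abs(f[:2]).max()>15 or abs(f[2])>20: raise SystemExit
base=f
for k in(.004,.008,.012,.016,.022,.032):
    env.movel(fin+RH@[k,0,.022],rate=.04); f=st(k)
    if np.abs(f-base).max()>10: print("STOP");raise SystemExit
look("wrist","w3")
E
```

```text
g40 9.32 [-2.   0.7  1.4] [0.11 1.21 0.03] [ 0.5828 -0.2366  0.2109] 0.0057
0.006 9.62 [-2.1  0.7 -2.8] [ 0.17  1.   -0.02] [ 0.5803 -0.2358  0.2165] 0.0059
0.012 9.93 [-2.2  0.7 -2.4] [0.23 1.05 0.02] [ 0.5774 -0.2352  0.2218] 0.0054
0.018 10.22 [-2.2  0.6 -2.7] [ 0.16  1.02 -0.08] [ 0.5745 -0.2344  0.227 ] 0.0062
0.022 10.47 [-1.8 -0.1 -3.9] [0.17 1.02 0.04] [ 0.5726 -0.234   0.2305] 0.0057
0.004 10.72 [-1.9 -0.2 -3.1] [ 0.15  1.06 -0.07] [ 0.5763 -0.235   0.2325] 0.0058
0.008 10.97 [-2.6  0.9 -2.9] [ 0.11  1.03 -0.04] [ 0.5795 -0.2359  0.2345] 0.0056
0.012 11.22 [-2.1  0.7 -2.6] [0.18 1.03 0.03] [ 0.5828 -0.2367  0.2365] 0.0056
0.016 11.47 [-2.7  0.4 -3. ] [ 0.13  1.   -0.  ] [ 0.5862 -0.2376  0.2385] 0.0057
0.022 11.78 [-2.5  0.  -2.2] [ 0.23  1.09 -0.01] [ 0.5913 -0.239   0.2415] 0.0058
0.032 12.18 [-1.8  0.4 -3.1] [0.22 1.03 0.01] [ 0.5996 -0.2411  0.2464] 0.0057
```

View pics/w3.png

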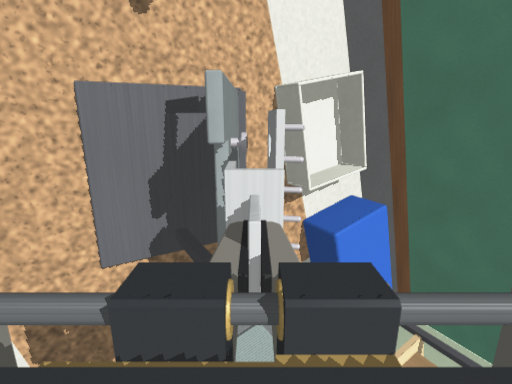

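```bash
python3 - <<'E'
from h import *
s=env.sense();p=np.array(s["ee_pos"])
env.movel(p+[0.01,0,.05],rate=.1); st("up"); env.pause(.3)
env.movel(np.array([p[0]-.03,p[1],.42]),rate=.15); st("up2")
RR=Rz(.047); rt=np.array([.5845,.267,.175])
env.reach(rt+[0,0,.029+.165],tool(RR,1)); st("over",RR)
pic,P=look("wrist","w4"); np.save("pics/w4.npy",P)
print([(np.round(r["at"],4).tolist(),round(r["score"],2)) for r in tip_of("wrist","rail_top")[:2]])
look("side","s4")
L=(P-rt)@RR
Q=sel(L,[-.02,-.16,-.006],[.02,.16,.008]);print("bartop",len(Q),np.percentile(Q,[2,50,98],0).round(4).tolist())
if len(Q)>5:print("slope",np.polyfit(Q[:,1],Q[:,0],1))
# fin visible part in tool: tilt check
F=(P-np.array(env.sense()["ee_pos"]))@RR
Q=sel(F,[-.03,-.06,-.035],[.03,.06,-.015]);print("web in hand",len(Q),np.percentile(Q,[2,50,98],0).round(4).tolist())
if len(Q)>9:print(np.linalg.lstsq(np.c_[Q[:,:2],np.ones(len(Q))],Q[:,2],rcond=None)[0].round(4))
E
python3 -c "
import cv2,numpy as np
a=cv2.imread('pics/w4.png');b=cv2.imread('pics/s4.png')
b=cv2.resize(b[40:240,130:330],(384,384));cv2.imwrite('pics/c4.png',cv2.resize(np.hstack([a,b]),None,fx=.89,fy=.89))"
```

```text
up 12.88 [-2.2  0.3 -3.3] [0.22 1.08 0.03] [ 0.6088 -0.2405  0.2955] 0.0058
up2 14.99 [-2.7  1.  -3.2] [0.21 0.99 0.04] [ 0.569  -0.2413  0.4196] 0.0058
over 16.84 [ 0.8 -1.  -3.9] [-0.04  0.03 -0.  ] [0.5852 0.2654 0.3699] 0.0058
[([0.5854, 0.2661, 0.1744], 0.86)]
bartop 1932 [[-0.0057, 0.0118, -0.0016], [0.002, 0.0862, 0.0], [0.0098, 0.1486, 0.0016]]
slope [0.00092476 0.00198245]
web in hand 3270 [[-0.0158, 0.006, -0.0289], [0.0049, 0.0263, -0.0233], [0.0192, 0.0554, -0.0215]]
[-0.025  -0.0903 -0.0213]
```

View pics/c4.png

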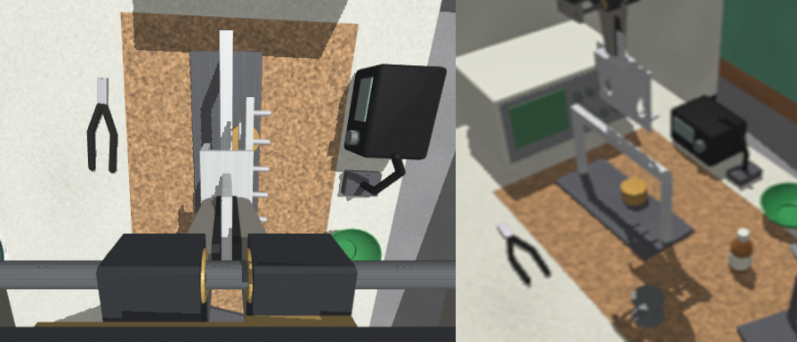

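Run:
```python
from h import *
P=np.load("pics/w4.npy");RR=Rz(.047)
F=(P-np.array(env.sense()["ee_pos"]))@RR
for xr in((-.014,-.006),(.006,.012)):
    Q=sel(F,[xr[0],.0,-.035],[xr[1],.038,-.015]);print(len(Q),[(round(y,3),np.median(Q[abs(Q[:,1]-y)<.003,2]).round(4)) for y in np.arange(.006,.038,.006)])
    q=Q[Q[:,1]>.01]; print(np.polyfit(q[:,1],q[:,2],1))
# top edge of front plate wings
Q=sel(F,[.010,.042,-.08],[.026,.08,-.02]);print("wing",[(round(y,3),len(q),np.percentile(q[:,2],95).round(4)) for y in np.arange(.044,.08,.006) for q in [Q[abs(Q[:,1]-y)<.003]] if len(q)])
```

```text
678 [(np.float64(0.006), np.float64(-0.0232)), (np.float64(0.012), np.float64(-0.0233)), (np.float64(0.018), np.float64(-0.0232)), (np.float64(0.024), np.float64(-0.0232)), (np.float64(0.03), np.float64(-0.0233)), (np.float64(0.036), np.float64(-0.0231))]
[ 0.00464906 -0.02332603]
510 [(np.float64(0.006), np.float64(-0.0231)), (np.float64(0.012), np.float64(-0.0232)), (np.float64(0.018), np.float64(-0.0232)), (np.float64(0.024), np.float64(-0.0233)), (np.float64(0.03), np.float64(-0.0231)), (np.float64(0.036), np.float64(-0.0231))]
[ 0.00383755 -0.02328473]
wing [(np.float64(0.044), 103, np.float64(-0.0273)), (np.float64(0.05), 125, np.float64(-0.0273)), (np.float64(0.056), 131, np.float64(-0.0271)), (np.float64(0.062), 126, np.float64(-0.0272)), (np.float64(0.068), 141, np.float64(-0.027)), (np.float64(0.074), 55, np.float64(-0.0271))]
```

```bash
python3 - <<'E'
from h import *
RR=Rz(.047); xy=np.array([.585,.2665]); T=tool(RR,1)
def go(z,r): env.movel(np.array([*xy,z]),T,rate=r)
go(.25,.1); st("a",RR); go(.216,.06); f0=st("b",RR)
for z in np.arange(.2115,.199,-.0015):
    go(z,.02); f=st(round(z,4),RR)
    if np.abs((f-f0)[:2]).max()>8: print("SIDE");break
    if f[2]-f0[2]>2.5: print("CONTACT");break
p,P=look("wrist","w5"); look("side","s5")
E
python3 -c "
import cv2,numpy as np
a=cv2.imread('pics/w5.png');b=cv2.imread('pics/s5.png')
b=cv2.resize(b[60:220,170:330],(384,384));cv2.imwrite('pics/c5.png',cv2.resize(np.hstack([a,b]),None,fx=.89,fy=.89))"
```

```text
a 18.33 [-1.6  0.3 -2.8] [-0.02  0.01 -0.01] [0.5855 0.2666 0.2508] 0.0059
b 19.05 [-0.  -1.4 -3.7] [-0.09  0.05 -0.01] [0.5852 0.2665 0.216 ] 0.0058
0.2115 19.43 [-0.1  0.9 -3.2] [-0.03  0.02 -0.01] [0.5849 0.2665 0.2115] 0.0057
0.21 19.68 [-0.2  0.5 -3.3] [-0.08  0.03 -0.05] [0.585  0.2665 0.2099] 0.0058
0.2085 19.93 [ 0.5  0.3 -3. ] [-0.04  0.04  0.02] [0.5849 0.2665 0.2084] 0.0058
0.207 20.18 [-0.   1.1 -2.7] [-0.04  0.06 -0.01] [0.5849 0.2665 0.2069] 0.0059
0.2055 20.43 [ 0.8  1.1 -4.1] [-0.11  0.1  -0.03] [0.5849 0.2665 0.2054] 0.0056
0.204 20.68 [-0.2  0.1 -3.9] [-0.04  0.06  0.02] [0.5849 0.2665 0.2038] 0.006
0.2025 20.93 [-2.6  0.1  2.7] [-0.31  0.56 -0.06] [0.5852 0.2666 0.2034] 0.0058
CONTACT
```

View pics/c5.png

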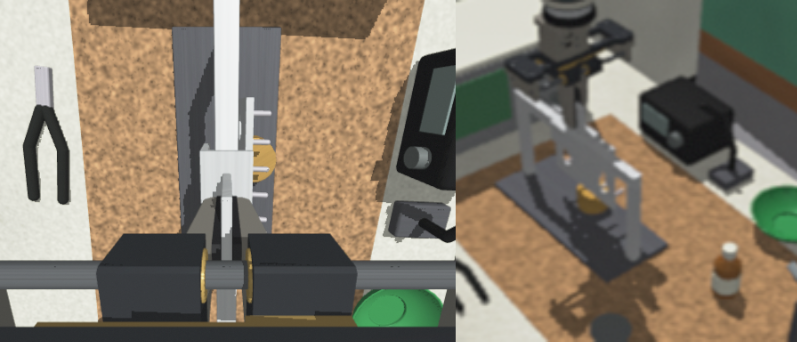

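Run:
```python
from h import *
RR=Rz(.047); T=tool(RR,1); p0=np.array([.585,.2665,.2045])
env.movel(p0+[0,0,.0015],T,rate=.02); f0=np.mean([st("free",RR),st("free",RR)],0)
hit=None
for k in np.arange(.001,.0081,.001):
    env.movel(p0+[0,0,.0015]-k*RR[:,0],T,rate=.02); env.pause(.1); f=st(round(k,4),RR)
    if f[0]-f0[0]>3: hit=k;print("plate touches",k);break
k=(hit-.0015) if hit else .004
env.movel(p0+[0,0,.0015]-k*RR[:,0],T,rate=.02)
for z in(.204,.203,.202): 
    q=p0-k*RR[:,0]; q[2]=z; env.movel(q,T,rate=.02); f=st(z,RR)
    if f[2]-f0[2]>2.5: break
```

```text
free 21.35 [-0.1  1.2 -4.2] [-0.01  0.05  0.02] [0.5848 0.2664 0.2055] 0.0063
free 21.35 [-0.1  1.2 -4.2] [-0.01  0.05  0.02] [0.5848 0.2664 0.2055] 0.0063
0.001 21.7 [ 0.5 -0.2 -3.8] [-0.04  0.06 -0.04] [0.5839 0.2665 0.2059] 0.0058
0.002 22.05 [ 0.4  0.7 -3.8] [-0.03  0.09 -0.01] [0.583  0.2664 0.206 ] 0.0057
0.003 22.4 [ 0.5 -0.  -3.1] [-0.08  0.09  0.03] [0.582  0.2664 0.206 ] 0.0054
0.004 22.75 [-0.2  0.  -3.3] [-0.05  0.05  0.  ] [0.581  0.2663 0.206 ] 0.0059
0.005 23.1 [ 0.5 -0.4 -3.7] [-0.08 -0.13  0.  ] [0.5801 0.2662 0.206 ] 0.0061
0.006 23.45 [ 5.3 -0.1 -6.2] [ 0.11 -1.17 -0.02] [0.5801 0.2662 0.2061] 0.0059
plate touches 0.006
0.204 23.95 [ 0.1 -0.4 -3.6] [-0.03 -0.11 -0.04] [0.5802 0.2663 0.2038] 0.006
0.203 24.2 [-0.6  0.  -0.1] [-0.17  0.36 -0.07] [0.5804 0.2664 0.2034] 0.0054
```

```bash
python3 - <<'E'
from h import *
RR=Rz(.047); p=np.array(env.sense()["ee_pos"])
effector.release(); env.pause(.3); st("rel",RR)
env.movel(p+[0,0,.11],rate=.08); st("up",RR)
pic,P=look("wrist","w6"); rt=np.array([.585,.2665,.175])
print([(n,np.round(r["at"],4).tolist(),round(r["score"],2)) for n in("holder","rail_top","fin") for r in tip_of("wrist",n)[:1]])
L=(P-rt)@RR
Q=sel(L,[-.03,-.04,.0475],[.03,.05,.06]);print("fintop",len(Q),np.percentile(Q,[5,50,95],0).round(4).tolist())
if len(Q)>9:print("slope",np.polyfit(Q[:,1],Q[:,0],1),np.polyfit(Q[:,1],Q[:,2],1))
Q=sel(L,[-.03,-.038,.0],[.03,.038,.012]);print("web",np.percentile(Q,[2,50,98],0).round(4).tolist(),np.linalg.lstsq(np.c_[Q[:,:2],np.ones(len(Q))],Q[:,2],rcond=None)[0].round(4))
Q=sel(L,[-.03,.05,-.006],[.01,.14,.006]);print("bar",np.percentile(Q,[2,50,98],0).round(4).tolist())
look("side","s6")
E
python3 -c "
import cv2,numpy as np
a=cv2.imread('pics/w6.png');b=cv2.imread('pics/s6.png')
b=cv2.resize(b[60:220,170:330],(384,384));cv2.imwrite('pics/c6.png',cv2.resize(np.hstack([a,b]),None,fx=.89,fy=.89))"
```

```text
rel 25.81 [-0.  -0.2  0.7] [-0.04  0.04 -0.04] [0.5805 0.2663 0.203 ] 0.0918
up 27.34 [-0.1 -0.7  0.5] [-0.08  0.06 -0.01] [0.5801 0.2663 0.3127] 0.0919
[('holder', [0.5804, 0.2636, 0.1723], 0.61), ('fin', [0.5764, 0.2629, 0.2004], 0.57)]
fintop 402 [[-0.0058, -0.0222, 0.0517], [-0.0033, 0.0009, 0.0529], [-0.0008, 0.0226, 0.0539]]
slope [-0.00158382 -0.00328108] [-0.0040638   0.05287453]
web [[-0.0208, -0.036, 0.0035], [-0.0042, 0.0042, 0.0049], [0.014, 0.0367, 0.0064]] [0.0022 0.0007 0.005 ]
bar [[-0.0061, 0.0523, -0.0015], [0.0014, 0.0974, 0.0], [0.0092, 0.1383, 0.0014]]
```

View pics/c6.png

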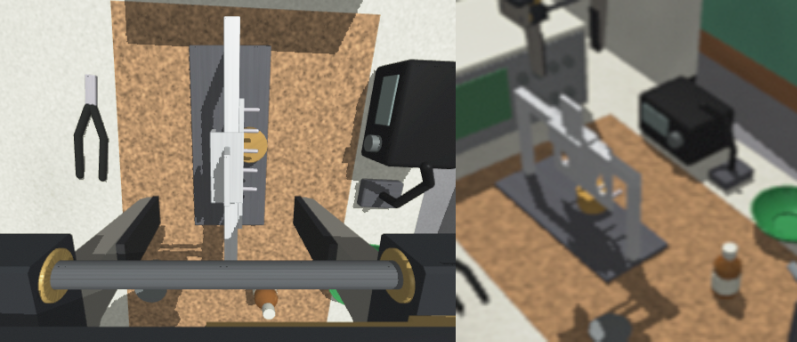

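Run:
```python
from h import *
env.pause(.3); workorder.finish_job(); print(env.sense()["t"])
```

```text
the job is handed in; nothing more can be done
the job is handed in; nothing more can be done
```

The holder is off its screws and hanging on the rail, level and upright, and the job is handed in at about 28 s of robot time.

- **Off the board:** I gripped the fin at 40 N and slid the holder 22 mm up the slope. I then drew it 32 mm off the board. Wrist forces stayed below about 5 N.
- **Onto the rail:** I lowered it until it touched the bar, at a tool height of 0.2034 m. I estimated its centre of mass at about 9.5 mm forward, past the bar's front edge at 8 mm. So I lifted it slightly, moved it back until the front plate touched the bar (about 5 N), eased off, set it down again and let go.

**Last checks, made after letting go:**

| Check | Measured | Allowed |
|---|---|---|
| Channel roof height against the bar's top | about 0 mm | -4 to +6 mm |
| Position across the bar | about 5 mm behind centre (deliberate) | 10 mm either way |
| Distance from the middle along the bar | about 1 mm | 55 mm |
| Tilt | below 0.01 rad | 0.14 rad |
| Alignment with the bar | within about 0.002 rad | 0.14 rad |

The gripper was open and about 110 mm above the rail, touching nothing.

**Unconfirmed or disagreeing:**
- The network put the holder's origin 2 to 3 mm lower than the depth data did, which is within its stated error.
- It did not find the rail top in the last picture.
- I saw the loose items apparently undisturbed in the last pictures but did not measure their positions again. The meter was not in those views.

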